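# Gauge a mould blank on the saw fence with the flip stop

## Task

Get the wooden mould blank ready for sawing on the saw board: lift the spring plunger, slide the flip stop out to the index hole farthest from the saw guide and let the pin drop fully home, then flip the leaf of the stop fully down. Push the blank so that it lies flat along the fence with its end pressed, not rammed, against the stop's leaf; then flip the leaf right back up so that it stays up, with the blank left exactly where it was gauged, the pin still home and the other things on the table left alone.

Things in the scene. Friction and masses are not known exactly. Their poses are not given: they have to be found in the camera images.
- saw_board: Fixed plywood sawing board, 480 mm long (y), deck top at z 15 mm, x -100..115. Origin under it on the table; y runs along the fence away from the saw guide, x from the open robot side to the fence. Aluminium fence: front face at x 45, 22 thick, y -220..220, top at z 55. Grey slotted saw guide behind the fence (x 68..109, 80 high) at y -100, where the saw cuts.
- stop_carriage (a joint): Slide of the aluminium flip stop along the fence top, m, 0 to 0.085, growing to board +y (away from the saw guide). Index holes at 0.010, 0.040 and 0.070 (the end hole; free travel goes on past it). The carriage spans 24 mm to the -y and 80 mm to the +y side of the leaf, 14 mm above the fence. Rubs with about 2 N; pin home = locked, about 1 mm play each way.
- plunger (a joint): Height of the spring plunger, m: 0 = pin fully home in a hole, 0.008 = its round nose rides on the fence top between holes, 0.014 = pulled up all the way. Spring force down 3.6 N at 0, 7.8 N at 0.014. Pushing or pulling its knob sideways moves the carriage. Let go, or slid along while free to fall, it drops into a hole it comes over (within 2 mm of the middle).
- knob (a point): Middle of the grip band of the plunger's black round knob: 25 mm across, from 16 mm below to 11 mm above this point. Over the middle of the fence top, on the carriage, 58 mm to the board +y side of the leaf's middle; 100 mm above the table when the pin is home.
- end_hole (a point): Middle of the mouth of the end hole in the fence top (11 mm wide), over which the plunger must come to stand.
- leaf (a joint): Angle of the stop's steel leaf, rad: 0 = fully down (arm level over the fence, gauge pad hanging in front of it); grows as it flips up and back, to 2.9 = leaning fully back behind the fence, as at the start. Its weight (130 g) tips it over at about 1.95: beyond, it falls back and stays up; below, it falls down by itself in about 1 s. The hinge has little friction.
- hinge (a point): On the carriage, middle of the leaf's hinge: 21 mm behind the fence's front face and 79 mm above the table; the hinge runs along the board's y.
- leaf_boss (a point): Middle of the round thumb boss at the free end of the leaf's arm: 12 mm in diameter, 18 mm long along board y, 60 mm ahead of and 2 mm above the hinge when down (81 mm above the table, 39 mm in front of the fence, 36 mm above the blank's top). The arm is a bar 12 mm thick (y), 14 mm tall. Pinched by its ends from above, the boss turns between the fingers as they follow an arc about the hinge.
- gauge_pad: Steel plate under the leaf's arm: 26 (x) by 12 (y) by 52 mm, hanging along its own -z from its origin (37 mm ahead of and 5 mm below the hinge when down). Down, it ends 7 mm above the deck, 3 to 29 mm in front of the fence. With the leaf at 2.9 it stands up, its free end about 145 mm above the table and 7 to 35 mm behind the hinge; there it can be pinched from above and carried over in an arc.
- gauge_plane (a point): Point on the carriage in the plane of the pad's face that looks to the saw guide (board -y); here the blank's end must come. 16 mm in front of the fence face, 35 mm above the table. Same axes as the board.
- blank: The mould blank, a plain brown wooden bar 55 (x) by 170 (y) by 30 mm (z), about 0.2 kg, loose on the deck in front of the fence, a little askew. Origin under its middle; its y axis points roughly along the board's y, to the stop.
- blank_end (a point): Middle of the blank's end face that goes against the stop (its +y end), 85 mm from its middle and 15 mm above the deck.
- offcut: Bystander: wooden offcut 55 x 62 x 30 mm on the deck, in front, on the stop's side. Leave alone.
- try_square: Bystander: a joiner's square, wooden stock 18 x 75 mm with a steel blade 110 mm along its +x, on the deck at the stop's end. Origin under the stock. Leave alone.
- mould: Bystander: finished dark wooden mould, 65 x 210 x 26 mm, on the table to the left. Leave alone.
- pull_saw: Bystander: pull saw, 450 mm long, on the table to the right. Leave alone.
- mallet: Bystander: wooden mallet on the table, back left. Leave alone.
- sweet_box: Bystander: small black tray 70 mm square holding a sweet, 34 mm high, on the table behind the board. Leave alone.
- marking_awl: Bystander: short wooden awl handle 110 mm long, on the table front right. Leave alone.
Not all that is in view belongs to the job. Leave any red or yellow look-alike of the blank alone.

How it is judged:
By the outcome, as a careful person would: the job done as asked, in the order asked, and still so for the second after the job is handed in, with the robot touching nothing.
It also fails if it takes over 69 s, if anything falls off the work surface, if the arm or the gripper's body presses on something with over 40 N, if the wrist force passes 120 N, or if a joint passes its speed limit or range.

## Robot

A 6-joint arm with a two-finger parallel gripper is mounted at the origin on the work surface. World frame = base frame: x ahead of the robot, y to its left, z up, the work surface at z = 0. Lengths are in m, angles in degrees, forces in N, time in s.
With the tool pointing down it reaches from about 0.3 to 0.75 m from the base axis. Payload 8.5 kg.
Tool frame: the origin (TCP) lies on the centre line of the jaws, within the pads' length; the fingertips stand 19 mm ahead of it and the grasp point (between the pads) is the TCP (env.tcp_to_tips is the z of the fingertips in the tool frame, in m); z points along the fingers, y is the line along which they close (so a half turn about z gives the same grasp; the last joint's range is limited). The gripper opens to 85 mm and grips with 20 to 120 N. Pads are 22 mm wide; open, the fingers measure 114 mm over their backs; the gripper's body (76 mm by 85 mm) begins 54 mm behind the grasp point. The pads swing forward as they close: fully open they stand 13 mm farther back than shut.
Start: joints at [-78.684, 21.807, 74.336, -0, 83.858, -12.336], TCP at [0.221, -0.504, 0.25] pointing down, gripper open.
Joint ranges: [-178.18, 178.18], [-50.72, 133.34], [12.68, 142.11], [-81.47, 261.47], [9.98, 163.14], [-165.26, 165.26]. Speed limits (degrees/s): [136.94, 136.94, 180, 180, 180, 180].

## Interface

Orientations are given as a 3x3 rotation matrix whose columns are the frame's x, y, z axes.
In Python, from rig import env gives the robot as it stands.
- The arm moves only by the tool servo_tool, never from a script. Its argument "steps" is a list of rows, each an object of numbers: "tx", "ty", "tz": the shift along the world's x, y, z in cm; "yaw": the turn about the world's z in degrees; "claw": the finger opening in cm, from 0 to 8.54. In form: [{"tx": .., "ty": .., "tz": .., "yaw": .., "claw": ..}, ...]. A call has 1 to 20 rows; each row shifts and turns the commanded pose from where the row before left it; what a row does not reach is not made up. A row lasts 1/10 s, in which the tool goes at most 50 mm and 8.59 degrees, less where a joint would pass 70% of its speed; a pose out of reach is approached as far as the arm can. A call with a gripper value outside its range is refused whole. The fingers move at their own pace and stop on an object; "newtons" is the grip in N (left out, the last holds). Time passes only in rows, so rows that do not move let the fingers close. It gives the time, the measured TCP pose, the force, the opening and the grip force at its end, in the units of the state.
- env.observe(): the state, without advancing time (a new reading comes with each control period).
- env.get_image(name): name is "side" or "top"; returns (picture, depth): 480x640x3 uint8, red, green, blue; 480x640 float32, m along the optical axis (not along the pixel's ray), 0 where there is no reading.
- env.camera_model(name): a dict with "fovy" (degrees; the focal length in pixels is half the picture's height over the tangent of half this angle, whatever the lens; pixels are square), "cx", "cy" (the principal point, pixels), "T" (4x4, takes a point from camera to world coordinates). Camera axes: x right, y down, z forward; pixel columns grow to the right and rows downward; lengths in m; the calibration is good to about 2 mm. A picture is of the moment at which its call begins. camera_model takes no time and is no camera call.
- env.close_job(): hands the job in; it is judged then, once.
The state is a dict: "time_s": time; "q": joint angles; "qvel": joint speeds; "joint_efforts": joint torques, N m; "position": TCP position; "tool_rot": TCP orientation; "ft_force": force on the tool from outside, world axes, zero at the start; "wrist_torque": the same for the moment, N m; "grip_width": finger opening in m; "gripper_force": force on a finger pad.
Only numpy, scipy, OpenCV 4.12 (cv2) and the standard library are available. Lean on these libraries where they do the work, as an engineer would, in place of code of your own. Each camera call takes 0.05 s, during which the arm holds its last target. There are 200 camera calls.

## Working session

There is one attempt and no reset: what is moved stays moved. The work goes in short steps, Python scripts to look and compute and a tool call to move; the robot and the scene stay as the last step left them, time stands still between calls to the robot, and variables do not carry over. Pictures are saved under pics/ and viewed, at most 10 in all, crops included, and the job is handed in when it is done.

Besides the shell and the picture viewer there is one more tool, called after "Request:" in YAML: its name, and indented under it one key for each argument. servo_tool: Moves the arm, as the interface text tells. Its arguments: {"type":"object","properties":{"steps":{"type":"array"},"newtons":{"type":"number"}},"required":["steps"]}

```bash
mkdir -p pics; cat > h.py <<'E'
from rig import env
import numpy as np, cv2
def snap(n,f):
    im,d=env.get_image(n); cv2.imwrite(f'pics/{f}.png',im[:,:,::-1]); np.savez(f'pics/{f}.npz',im=im,d=d); return im,d
def cam(n):
    c=env.camera_model(n); return 240/np.tan(np.radians(c['fovy']/2)),c['cx'],c['cy'],np.array(c['T'])
def pt(n,d,u,v):
    f,cx,cy,T=cam(n); z=d[int(v),int(u)]; return (T@[(u-cx)/f*z,(v-cy)/f*z,z,1])[:3]
def ray(n,u,v,h):
    f,cx,cy,T=cam(n); r=T[:3,:3]@[(u-cx)/f,(v-cy)/f,1]; o=T[:3,3]; return o+r*(h-o[2])/r[2]
def cloud(n,d):
    f,cx,cy,T=cam(n); v,u=np.mgrid[:480,:640]
    return np.stack([(u-cx)/f*d,(v-cy)/f*d,d],-1)@T[:3,:3].T+T[:3,3]
E
python3 - <<'E'
from h import *
for n in('top','side'):
    im,d=snap(n,n+'0'); f,cx,cy,T=cam(n); print(n,f,cx,cy,T.round(3).tolist(),(d>0).mean())
print(env.observe())
E
```

```text
top 589.2365441305857 319.35164216057046 244.38257388595449 [[-0.006, -0.987, 0.158, 0.248], [-1.0, 0.009, 0.018, -0.038], [-0.019, -0.158, -0.987, 1.738], [0.0, 0.0, 0.0, 1.0]] 0.9961393229166666
side 528.6086035537415 319.9569338369342 242.7788149069247 [[0.941, -0.258, 0.221, 0.23], [-0.34, -0.707, 0.62, -0.878], [-0.004, -0.659, -0.753, 1.131], [0.0, 0.0, 0.0, 1.0]] 0.9960546875
{'time_s': 0.1, 'q': array([-7.86842564e+01,  2.18371498e+01,  7.43784082e+01,  2.00087034e-03,
        8.38587836e+01, -1.23364564e+01]), 'qvel': array([-0.0625418 , -0.03506244, -0.19400374, -0.00357769, -0.0711437 ,
        0.03716706]), 'joint_efforts': array([ 5.04367403e-03, -4.49220085e+01, -2.31657529e+01, -1.09415453e-04,
        3.66282533e-03,  9.55194537e-06]), 'position': array([ 0.22060388, -0.50356461,  0.24978511]), 'tool_rot': array([[ 9.15999148e-01,  4.01180148e-01, -2.20544322e-04],
       [ 4.01180088e-01, -9.15998308e-01,  1.27909552e-03],
       [ 3.11129505e-04, -1.26012840e-03, -9.99999158e-01]]), 'ft_force': array([-0.29020338, -0.69062641,  0.27285365]), 'wrist_torque': array([-0.01658483, -0.02469976,  0.02486939]), 'gripper_force': 0.0, 'grip_width': 0.08549515439850665}
```

View pics/top0.png

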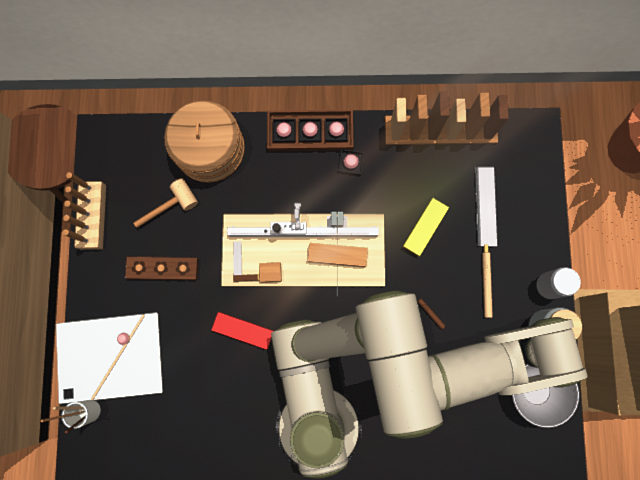

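View pics/side0.png

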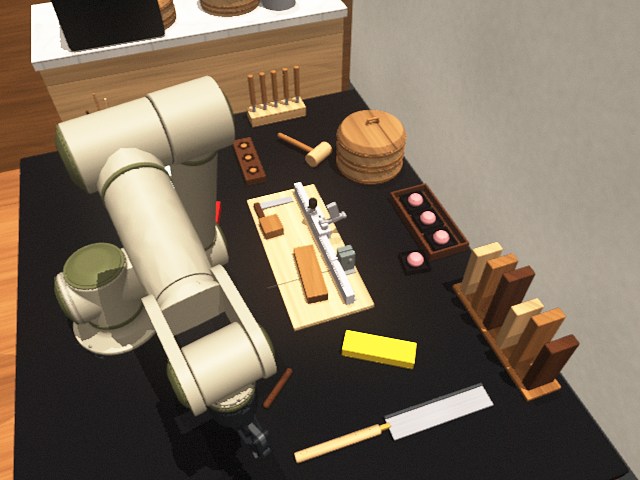

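The top view shows the board at px (222–385, 214–287), fence row about 231, knob at (277,228), leaf at (297,212) and saw guide at (337,219). The candidates are the brown bar at (337,255), the red bar at (242,331) and the yellow bar at (426,227). The brown bar is the blank: it is plain, brown and on the deck in front of the fence. I'll measure it and enlarge a crop to confirm.

```bash
python3 - <<'E'
from h import *
z=np.load('pics/top0.npz'); im,d=z['im'],z['d']; P=cloud('top',d)
a=cv2.resize(im[195:300,210:400],None,fx=4,fy=4,interpolation=cv2.INTER_CUBIC)
cv2.imwrite('pics/c1.png',a[:,:,::-1])
hsv=cv2.cvtColor(im,cv2.COLOR_RGB2HSV)
roi=np.zeros((480,640),bool); roi[205:295,215:395]=1
def rect(m,h,name):
    m=(m&roi).astype(np.uint8); c=max(cv2.findContours(m,0,2)[0],key=cv2.contourArea)
    # true world-plane rect
    w=np.array([ray('top',u,v,h)[:2] for u,v in c[:,0]],np.float32)
    r=cv2.minAreaRect(w*1000); print(name,h,[np.round(x,1) for x in r], cv2.boxPoints(r).round(0).tolist())
zz=P[...,2]
rect((zz>.006),.015,'board')
rect((zz>.045)&(zz<.065)&(P[...,0]<.62),.055,'fence')
rect((zz>.033)&(zz<.055)&(np.arange(480)[:,None]>240)&(np.arange(640)[None]>295),.045,'blank')
rect((zz>.033)&(zz<.055)&(np.arange(480)[:,None]>258)&(np.arange(640)[None]<290),.045,'offcut')
k=(zz>.08)&roi
n,l,s,c=cv2.connectedComponentsWithStats(k.astype(np.uint8))
for i in range(1,n):
    if s[i,4]>3: print(s[i],c[i].round(1),P[l==i].mean(0).round(4),P[l==i][:,2].max().round(4))
E
```

```text
board 0.015 [array([514.5,  43.5]), array([492.7, 257. ]), np.float64(85.1)] [[365.0, -191.0], [621.0, -213.0], [664.0, 278.0], [407.0, 300.0]]
fence 0.055 [array([565. ,  42.5]), array([439. ,  38.4]), np.float64(89.5)] [[544.0, -177.0], [582.0, -177.0], [586.0, 262.0], [548.0, 262.0]]
blank 0.045 [array([489.6, -58.6]), array([170.2,  56.4]), np.float64(84.4)] [[453.0, -140.0], [509.0, -146.0], [526.0, 23.0], [470.0, 29.0]]
offcut 0.045 [array([441.3, 142.4]), array([75.4, 55.3]), np.float64(89.5)] [[413.0, 105.0], [469.0, 105.0], [469.0, 180.0], [414.0, 180.0]]
[292 205  12  25 156] [297.1 218.1] [0.5828 0.0543 0.1172] 1.7379
[331 212   6  13  41] [333.3 217.8] [ 0.59   -0.0476  0.083 ] 0.0885
[338 212   5  12  27] [339.7 217.6] [ 0.5905 -0.0658  0.0828] 0.0867
[272 223   9   9  67] [276.2 227.3] [0.5576 0.113  0.1155] 0.1252
[376 291  19   4  49] [387.2 293. ] [ 0.33   -0.1412  0.6595] 0.6678
```

View pics/c1.png

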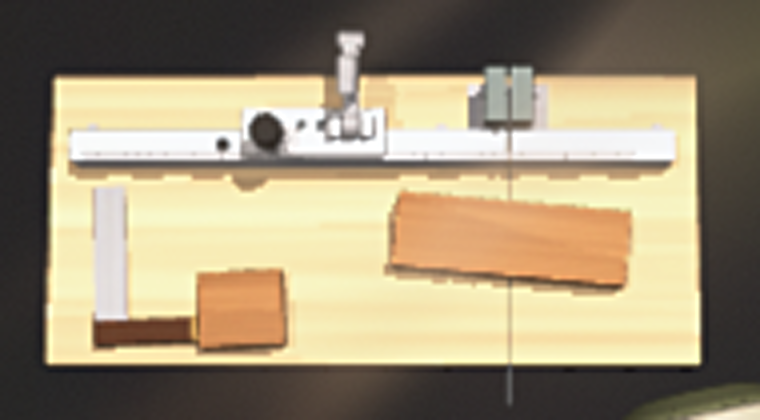

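The enlarged crop confirms the plain brown bar as the blank (crop px 390–632, 192–290). It also shows the knob at crop (266,132) and the dark end-hole mouth at crop (222,145). Next I'll fit the fence line, the knob and the hole more precisely.

```bash
python3 - <<'E'
from h import *
z=np.load('pics/top0.npz'); im,d=z['im'],z['d']; P=cloud('top',d)
g=cv2.cvtColor(im,cv2.COLOR_RGB2GRAY).astype(float)
print(g[222:244,250].round().tolist()); print(g[222:244,320].tolist())
# fence front top edge: steepest drop bright->dark between rows 228..240
pts=[]
for u in list(range(232,262))+list(range(310,374)):
    gr=-np.diff(g[228:240,u]); i=int(gr.argmax()); w=gr[max(i-1,0):i+2].clip(0); 
    v=228+.5+(np.arange(max(i-1,0),max(i-1,0)+len(w))*w).sum()/w.sum(); pts.append(ray('top',u,v,.055)[:2])
pts=np.array(pts); c=np.polyfit(pts[:,1],pts[:,0],1); r=pts[:,0]-np.polyval(c,pts[:,1]); k=abs(r)<.002
c=np.polyfit(pts[k,1],pts[k,0],1); print('fence front x = %.4f + %.4f*y'%(c[1],c[0]),'yaw',-np.degrees(np.arctan(c[0])),k.sum(),r[k].std())
zz=P[...,2]; f=(zz>.045)&(zz<.065); 
# board edges
hsv=cv2.cvtColor(im,cv2.COLOR_RGB2HSV)
for u in (230,300,360):
  col=zz[280:292,u]; print(u,g[280:292,u].tolist())
# hole: dark blob in fence left of carriage
s=g[226:236,258:272]; print(s.round().astype(int))
for (u,v,h) in((265.5,231.2,.055),(276.5,227.8,.111)): print(ray('top',u,v,h).round(4))
kn=(g<75)&(np.abs(np.arange(480)-228)[:,None]<8)&(np.abs(np.arange(640)-277)[None]<9)
vs,us=np.nonzero(kn);print('knob dark',us.mean(),vs.mean(),us.min(),us.max(),vs.min(),vs.max(),ray('top',us.mean(),vs.mean(),.108).round(4))
z=np.load('pics/side0.npz'); im2=z['im']; cv2.imwrite('pics/c2.png',cv2.resize(im2[170:320,235:385],None,fx=4,fy=4,interpolation=cv2.INTER_CUBIC)[:,:,::-1])
E
```

```text
[231.0, 228.0, 230.0, 232.0, 230.0, 220.0, 252.0, 251.0, 250.0, 251.0, 246.0, 226.0, 236.0, 103.0, 92.0, 139.0, 161.0, 196.0, 237.0, 231.0, 231.0, 233.0]
[236.0, 236.0, 236.0, 237.0, 231.0, 236.0, 251.0, 251.0, 250.0, 251.0, 246.0, 217.0, 239.0, 109.0, 97.0, 140.0, 150.0, 171.0, 235.0, 234.0, 236.0, 214.0]
fence front x = 0.5466 + 0.0094*y yaw -0.536808395338709 94 7.970004162631508e-05
230 [233.0, 231.0, 230.0, 229.0, 234.0, 227.0, 71.0, 26.0, 38.0, 38.0, 39.0, 39.0]
300 [227.0, 228.0, 230.0, 232.0, 237.0, 238.0, 99.0, 72.0, 77.0, 77.0, 76.0, 74.0]
360 [225.0, 232.0, 236.0, 238.0, 244.0, 244.0, 85.0, 34.0, 45.0, 47.0, 47.0, 46.0]
[[230 230 231 231 231 231 231 231 231 231 232 229 226 255]
 [220 220 221 221 221 221 221 222 222 222 222 215 204 255]
 [251 251 251 251 252 254 254 254 254 255 254 249 212 255]
 [251 251 251 251 253 254 220 172 198 255 255 252 213 254]
 [250 250 250 250 253 254 122  55  90 203 255 254 189 181]
 [251 250 250 251 254 254 104  45  74 181 255 254 165 166]
 [245 246 246 247 249 248 167 116 146 229 253 248 159 163]
 [212 230 231 232 233 236 230 202 235 236 236 230 144 136]
 [235 237 237 237 237 239 235 208 241 240 240 231 164 136]
 [106 107 107 107 107 107 106  99 107 106 107 105  94  92]]
[0.558  0.1498 0.055 ]
[0.5571 0.1127 0.111 ]
knob dark 276.2 227.74 273 280 224 232 [0.5578 0.1138 0.108 ]
```

View pics/c2.png

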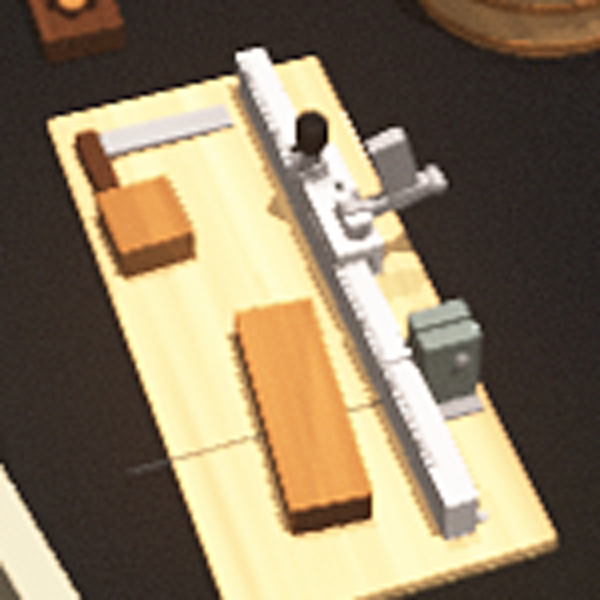

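The knob rides high: its top is at about 0.119 and it stands some 38 mm short of the visible end hole. So the pin is between holes. The fence front is x = 0.5466 + 0.0094·y, giving a yaw of about −0.54°. I'll go above the knob now.

Request:
servo_tool:
  steps:
    - {"tx": 1.7,"ty": 3.1,"yaw": -1.2,"claw": 6}
    - {"tx": 1.7,"ty": 3.1,"yaw": -1.2,"claw": 6}
    - {"tx": 1.7,"ty": 3.1,"yaw": -1.2,"claw": 6}
    - {"tx": 1.7,"ty": 3.1,"yaw": -1.2,"claw": 6}
    - {"tx": 1.7,"ty": 3.1,"yaw": -1.2,"claw": 6}
    - {"tx": 1.7,"ty": 3.1,"yaw": -1.2,"claw": 6}
    - {"tx": 1.7,"ty": 3.1,"yaw": -1.2,"claw": 6}
    - {"tx": 1.7,"ty": 3.1,"yaw": -1.2,"claw": 6}
    - {"tx": 1.7,"ty": 3.1,"yaw": -1.2,"claw": 6}
    - {"tx": 1.7,"ty": 3.1,"yaw": -1.2,"claw": 6}
    - {"tx": 1.7,"ty": 3.1,"yaw": -1.2,"claw": 6}
    - {"tx": 1.7,"ty": 3.1,"yaw": -1.2,"claw": 6}
    - {"tx": 1.7,"ty": 3.1,"yaw": -1.2,"claw": 6}
    - {"tx": 1.7,"ty": 3.1,"yaw": -1.2,"claw": 6}
    - {"tx": 1.7,"ty": 3.1,"yaw": -1.2,"claw": 6}
    - {"tx": 1.7,"ty": 3.1,"yaw": -1.2,"claw": 6}
    - {"tx": 1.7,"ty": 3.1,"yaw": -1.2,"claw": 6}
    - {"tx": 1.7,"ty": 3.1,"yaw": -1.2,"claw": 6}
    - {"tx": 1.7,"ty": 3.1,"yaw": -1.2,"claw": 6}
    - {"tx": 1.5,"ty": 2.7,"yaw": -1.2,"claw": 6}

```text
invalid input at $.steps[0]: expected keys tx, ty, tz, yaw, claw
```

Request:
servo_tool:
  steps:
    - {"tx": 1.7,"ty": 3.1,"tz": 0,"yaw": -1.2,"claw": 6}
    - {"tx": 1.7,"ty": 3.1,"tz": 0,"yaw": -1.2,"claw": 6}
    - {"tx": 1.7,"ty": 3.1,"tz": 0,"yaw": -1.2,"claw": 6}
    - {"tx": 1.7,"ty": 3.1,"tz": 0,"yaw": -1.2,"claw": 6}
    - {"tx": 1.7,"ty": 3.1,"tz": 0,"yaw": -1.2,"claw": 6}
    - {"tx": 1.7,"ty": 3.1,"tz": 0,"yaw": -1.2,"claw": 6}
    - {"tx": 1.7,"ty": 3.1,"tz": 0,"yaw": -1.2,"claw": 6}
    - {"tx": 1.7,"ty": 3.1,"tz": 0,"yaw": -1.2,"claw": 6}
    - {"tx": 1.7,"ty": 3.1,"tz": 0,"yaw": -1.2,"claw": 6}
    - {"tx": 1.7,"ty": 3.1,"tz": 0,"yaw": -1.2,"claw": 6}
    - {"tx": 1.7,"ty": 3.1,"tz": 0,"yaw": -1.2,"claw": 6}
    - {"tx": 1.7,"ty": 3.1,"tz": 0,"yaw": -1.2,"claw": 6}
    - {"tx": 1.7,"ty": 3.1,"tz": 0,"yaw": -1.2,"claw": 6}
    - {"tx": 1.7,"ty": 3.1,"tz": 0,"yaw": -1.2,"claw": 6}
    - {"tx": 1.7,"ty": 3.1,"tz": 0,"yaw": -1.2,"claw": 6}
    - {"tx": 1.7,"ty": 3.1,"tz": 0,"yaw": -1.2,"claw": 6}
    - {"tx": 1.7,"ty": 3.1,"tz": 0,"yaw": -1.2,"claw": 6}
    - {"tx": 1.7,"ty": 3.1,"tz": 0,"yaw": -1.2,"claw": 6}
    - {"tx": 1.7,"ty": 3.1,"tz": 0,"yaw": -1.2,"claw": 6}
    - {"tx": 1.4,"ty": 2.7,"tz": 0,"yaw": -1.3,"claw": 6}
  newtons: 30

```text
time_s: 2.1
position: [0.5581, 0.1139, 0.2499]
tool_rot: [[1.0, -0.008, -0.001], [-0.008, -1.0, 0.0], [-0.001, -0.0, -1.0]]
ft_force: [0.3, 0.0, 0.4]
grip_width: 0.0601
gripper_force: 0.0
```

Request:
servo_tool:
  steps:
    - {"tx": 0,"ty": -0.1,"tz": -3,"yaw": 0,"claw": 5}
    - {"tx": 0,"ty": 0,"tz": -3,"yaw": 0,"claw": 5}
    - {"tx": 0,"ty": 0,"tz": -3,"yaw": 0,"claw": 5}
    - {"tx": 0,"ty": 0,"tz": -3,"yaw": 0,"claw": 5}
    - {"tx": 0,"ty": 0,"tz": -1.5,"yaw": 0,"claw": 5}
    - {"tx": 0,"ty": 0,"tz": -0.7,"yaw": 0,"claw": 5}
    - {"tx": 0,"ty": 0,"tz": 0,"yaw": 0,"claw": 2}
    - {"tx": 0,"ty": 0,"tz": 0,"yaw": 0,"claw": 2}
    - {"tx": 0,"ty": 0,"tz": 0,"yaw": 0,"claw": 2}
    - {"tx": 0,"ty": 0,"tz": 0,"yaw": 0,"claw": 2}
    - {"tx": 0,"ty": 0,"tz": 0,"yaw": 0,"claw": 2}
  newtons: 40

```text
time_s: 3.2
position: [0.5579, 0.1114, 0.1091]
tool_rot: [[1.0, -0.008, 0.001], [-0.008, -1.0, 0.0], [0.001, -0.0, -1.0]]
ft_force: [-1.6, 2.1, 2.8]
grip_width: 0.0237
gripper_force: 39.6
```

Request:
servo_tool:
  steps:
    - {"tx": 0,"ty": 0,"tz": 0.2,"yaw": 0,"claw": 2}
    - {"tx": 0,"ty": 0,"tz": 0.2,"yaw": 0,"claw": 2}
    - {"tx": 0,"ty": 0,"tz": 0,"yaw": 0,"claw": 2}
    - {"tx": 0,"ty": 0,"tz": 0,"yaw": 0,"claw": 2}
  newtons: 60

```text
time_s: 3.6
position: [0.5578, 0.1111, 0.1121]
tool_rot: [[1.0, -0.008, 0.0], [-0.008, -1.0, -0.0], [0.0, 0.0, -1.0]]
ft_force: [3.0, 1.4, -6.5]
grip_width: 0.0231
gripper_force: 59.0
```

```bash
python3 - <<'E'
from h import *
im,d=snap('side','s1'); o=env.observe(); print(o['position'],o['ft_force'],o['grip_width'])
cv2.imwrite('pics/c3.png',cv2.resize(im[150:270,255:405],None,fx=5,fy=5,interpolation=cv2.INTER_CUBIC)[:,:,::-1])
E
```

```text
[0.55774825 0.11113763 0.1120922 ] [ 3.11473329  1.09759209 -7.52147366] 0.022923204820100903
```

View pics/c3.png

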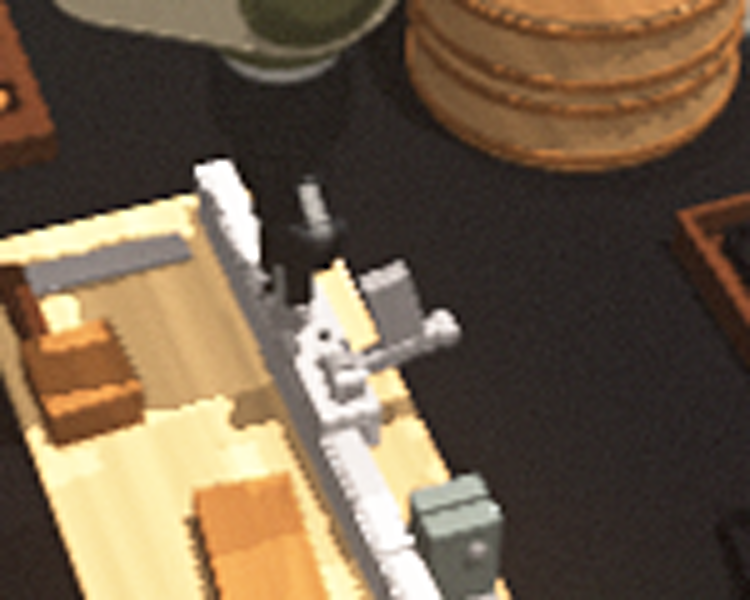

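The crop shows the fingers closed on the knob at crop (295,270), with the leaf and pad untouched. The −7 N pull agrees with a lifted plunger. I'll slide to just short of the hole, lower, loosen the grip and nudge on.

Request:
servo_tool:
  steps:
    - {"tx": 0,"ty": 0.3,"tz": 0,"yaw": 0,"claw": 2}
    - {"tx": 0.01,"ty": 0.5,"tz": 0,"yaw": 0,"claw": 2}
    - {"tx": 0,"ty": 0.5,"tz": 0,"yaw": 0,"claw": 2}
    - {"tx": 0.01,"ty": 0.5,"tz": 0,"yaw": 0,"claw": 2}
    - {"tx": 0,"ty": 0.5,"tz": 0,"yaw": 0,"claw": 2}
    - {"tx": 0.01,"ty": 0.5,"tz": 0,"yaw": 0,"claw": 2}
    - {"tx": 0,"ty": 0.5,"tz": 0,"yaw": 0,"claw": 2}
    - {"tx": 0,"ty": 0.2,"tz": 0,"yaw": 0,"claw": 2}
    - {"tx": 0,"ty": 0,"tz": 0,"yaw": 0,"claw": 2}
    - {"tx": 0,"ty": 0,"tz": 0,"yaw": 0,"claw": 2}

```text
time_s: 4.65
position: [0.5581, 0.1466, 0.1124]
tool_rot: [[1.0, -0.008, 0.0], [-0.008, -1.0, 0.001], [0.0, -0.001, -1.0]]
ft_force: [5.0, 1.8, -6.9]
grip_width: 0.0225
gripper_force: 59.1
```

```bash
python3 - <<'E'
from h import *
o=env.observe(); print(o['position'],o['ft_force'],o['grip_width'])
E
```

```text
[0.55805091 0.14661685 0.11238442] [ 5.02881654  1.8383883  -6.93190051] 0.022495617239267057
```

Request:
servo_tool:
  steps:
    - {"tx": 0.1,"ty": 0,"tz": -0.2,"yaw": 0,"claw": 2}
    - {"tx": 0,"ty": 0,"tz": -0.2,"yaw": 0,"claw": 2}
    - {"tx": 0,"ty": 0,"tz": 0,"yaw": 0,"claw": 3.1}
    - {"tx": 0,"ty": 0,"tz": 0,"yaw": 0,"claw": 3.1}
    - {"tx": 0,"ty": 0.2,"tz": 0,"yaw": 0,"claw": 3.1}
    - {"tx": 0,"ty": 0.1,"tz": 0,"yaw": 0,"claw": 3.1}
    - {"tx": 0,"ty": 0.1,"tz": 0,"yaw": 0,"claw": 3.1}
    - {"tx": 0,"ty": 0.1,"tz": 0,"yaw": 0,"claw": 3.1}
    - {"tx": 0,"ty": 0,"tz": 0,"yaw": 0,"claw": 3.1}

```text
time_s: 5.55
position: [0.559, 0.1513, 0.1084]
tool_rot: [[1.0, -0.008, 0.0], [-0.008, -1.0, 0.0], [0.0, -0.0, -1.0]]
ft_force: [-0.6, 0.7, 0.1]
grip_width: 0.031
gripper_force: 0.0
```

Request:
servo_tool:
  steps:
    - {"tx": 0,"ty": 0.1,"tz": 0,"yaw": 0,"claw": 3.1}
    - {"tx": 0,"ty": 0.1,"tz": 0,"yaw": 0,"claw": 3.1}

```text
time_s: 5.75
position: [0.559, 0.1531, 0.1083]
tool_rot: [[1.0, -0.008, -0.0], [-0.008, -1.0, -0.0], [-0.0, 0.0, -1.0]]
ft_force: [0.0, -2.1, 0.4]
grip_width: 0.0305
gripper_force: 0.8
```

Request:
servo_tool:
  steps:
    - {"tx": 0,"ty": 0.1,"tz": 0,"yaw": 0,"claw": 3.1}
    - {"tx": 0,"ty": 0,"tz": 0,"yaw": 0,"claw": 3.1}

```text
time_s: 5.95
position: [0.559, 0.1541, 0.1083]
tool_rot: [[1.0, -0.008, 0.0], [-0.008, -1.0, -0.0], [0.0, 0.0, -1.0]]
ft_force: [0.1, -2.5, -0.3]
grip_width: 0.0309
gripper_force: 0.9
```

```bash
python3 - <<'E'
from h import *
o=env.observe(); print(o['position'],o['ft_force'],o['grip_width'])
im,d=snap('side','s2')
im0=cv2.imread('pics/s1.png')
a=cv2.resize(im[165:240,280:360],None,fx=7,fy=7,interpolation=cv2.INTER_CUBIC)[:,:,::-1]
cv2.imwrite('pics/c4.png',a)
E
```

```text
[0.55896451 0.15413202 0.10834455] [ 0.09673083 -2.53228155 -0.30002782] 0.030910391982808084
```

View pics/c4.png

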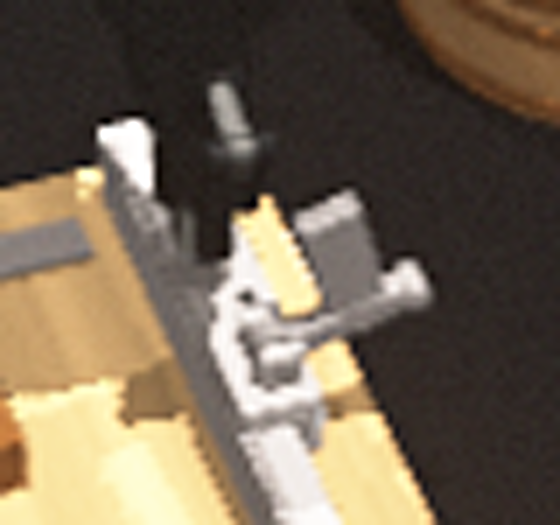

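The knob is hidden by the fingers at crop (200,210). The push of about 2.3 N is sliding friction, so the carriage is still moving and I continue.

Request:
servo_tool:
  steps:
    - {"tx": 0,"ty": 0.1,"tz": 0,"yaw": 0,"claw": 3.1}
    - {"tx": 0,"ty": 0,"tz": 0,"yaw": 0,"claw": 3.1}

```text
time_s: 6.2
position: [0.559, 0.1546, 0.1084]
tool_rot: [[1.0, -0.008, 0.0], [-0.008, -1.0, -0.001], [0.0, 0.001, -1.0]]
ft_force: [0.8, -5.8, 2.3]
grip_width: 0.0309
gripper_force: 2.7
```

Request:
servo_tool:
  steps:
    - {"tx": 0,"ty": 0.1,"tz": 0,"yaw": 0,"claw": 3.1}
    - {"tx": 0,"ty": 0,"tz": 0,"yaw": 0,"claw": 3.1}

```text
time_s: 6.4
position: [0.559, 0.155, 0.1084]
tool_rot: [[1.0, -0.008, -0.0], [-0.008, -1.0, -0.002], [-0.0, 0.002, -1.0]]
ft_force: [-0.5, -8.0, 1.5]
grip_width: 0.0312
gripper_force: 4.4
```

Request:
servo_tool:
  steps:
    - {"tx": 0,"ty": 0.1,"tz": 0,"yaw": 0,"claw": 3.1}
    - {"tx": 0,"ty": 0,"tz": 0,"yaw": 0,"claw": 3.1}

```text
time_s: 6.6
position: [0.559, 0.1554, 0.1084]
tool_rot: [[1.0, -0.008, -0.0], [-0.008, -1.0, -0.004], [-0.0, 0.004, -1.0]]
ft_force: [0.2, -12.2, 2.3]
grip_width: 0.0307
gripper_force: 6.1
```

The force climbs to 12 N with hardly any travel, so the pin has dropped into the hole and locked. I'll let go, rise clear and check.

Request:
servo_tool:
  steps:
    - {"tx": 0,"ty": -0.4,"tz": 0,"yaw": 0,"claw": 4}
    - {"tx": 0,"ty": 0,"tz": 0,"yaw": 0,"claw": 4}
    - {"tx": 0,"ty": 0,"tz": 1.5,"yaw": 0,"claw": 4}
    - {"tx": 0,"ty": -0.8,"tz": 3,"yaw": 0,"claw": 4}
    - {"tx": -3,"ty": -2,"tz": 4,"yaw": 0,"claw": 4}
    - {"tx": -4,"ty": -3,"tz": 4,"yaw": 0,"claw": 4}
    - {"tx": -4,"ty": -3,"tz": 2,"yaw": 0,"claw": 4}
    - {"tx": -3,"ty": -3,"tz": 0,"yaw": 0,"claw": 4}
    - {"tx": 0,"ty": 0,"tz": 0,"yaw": 0,"claw": 4}

```text
time_s: 7.5
position: [0.4301, 0.044, 0.2411]
tool_rot: [[1.0, -0.01, 0.001], [-0.01, -1.0, -0.0], [0.001, 0.0, -1.0]]
ft_force: [0.7, 0.5, -0.0]
grip_width: 0.0402
gripper_force: 0.0
```

```bash
python3 - <<'E'
from h import *
im,d=snap('top','t3'); im2,d2=snap('side','s3')
a=cv2.resize(im[195:300,230:350],None,fx=4,fy=4,interpolation=cv2.INTER_CUBIC)
b=cv2.resize(im2[165:240,285:365],(480,420),interpolation=cv2.INTER_CUBIC)
b=cv2.resize(im2[160:265,270:350],(320,420),interpolation=cv2.INTER_CUBIC)
cv2.imwrite('pics/c5.png',np.hstack([a,b])[:,:,::-1])
for n,dd in(('top',d),('side',d2)):
    P=cloud(n,dd); R=(P[...,0]>.5)&(P[...,0]<.66)&(P[...,1]>.05)&(P[...,1]<.2)&(P[...,2]>.074)&(P[...,2]<.16)
    k,l,s,c=cv2.connectedComponentsWithStats(R.astype(np.uint8))
    for i in range(1,k):
        if s[i,4]>8: Q=P[l==i]; print(n,s[i],Q.min(0).round(4),Q.max(0).round(4),np.median(Q,0).round(4))
E
```

```text
top [276 203  16  28 195] [0.5568 0.0739 0.0741] [0.6323 0.1173 0.1539] [0.5824 0.092  0.0918]
top [258 224  10  10  71] [0.5463 0.1395 0.0744] [0.5701 0.1688 0.1211] [0.5571 0.1507 0.1089]
side [304 190   9  16 108] [0.5482 0.137  0.074 ] [0.5719 0.1664 0.1167] [0.5592 0.1441 0.1018]
side [314 192  27  28 326] [0.5606 0.0729 0.075 ] [0.6346 0.1267 0.1493] [0.5931 0.0874 0.0962]
```

View pics/c5.png

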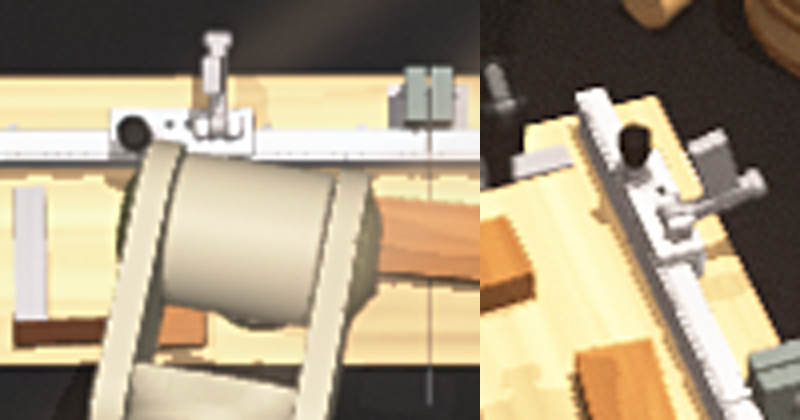

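The crop shows the knob at crop (132,132) with its top now at about 0.110, 7–8 mm lower than before. The end hole is hidden under the carriage, so the pin is home. The boss is at crop (217,38). I'm going over the boss now.

Request:
servo_tool:
  steps:
    - {"tx": 3,"ty": 0.8,"tz": 0,"yaw": 0,"claw": 4}
    - {"tx": 3.5,"ty": 0.8,"tz": 0,"yaw": 0,"claw": 4}
    - {"tx": 3.5,"ty": 0.8,"tz": 0,"yaw": 0,"claw": 4}
    - {"tx": 3.5,"ty": 0.8,"tz": 0,"yaw": 0,"claw": 4}
    - {"tx": 3.5,"ty": 0.8,"tz": 0,"yaw": 0,"claw": 4}
    - {"tx": 2.7,"ty": 0.85,"tz": 0,"yaw": 0,"claw": 4}
    - {"tx": 0,"ty": 0,"tz": -3,"yaw": 0,"claw": 4}
    - {"tx": 0,"ty": 0,"tz": -3,"yaw": 0,"claw": 4}
    - {"tx": 0,"ty": 0,"tz": -3,"yaw": 0,"claw": 4}
    - {"tx": 0,"ty": 0,"tz": -2,"yaw": 0,"claw": 4}
    - {"tx": 0,"ty": 0,"tz": -2,"yaw": 0,"claw": 4}
    - {"tx": 0,"ty": 0,"tz": -1,"yaw": 0,"claw": 4}
    - {"tx": 0,"ty": 0,"tz": 0,"yaw": 0,"claw": 4}

```text
time_s: 8.9
position: [0.6295, 0.0948, 0.0984]
tool_rot: [[1.0, -0.007, -0.003], [-0.007, -1.0, 0.0], [-0.003, -0.0, -1.0]]
ft_force: [-0.8, -0.4, -0.0]
grip_width: 0.0398
gripper_force: 0.0
```

Request:
servo_tool:
  steps:
    - {"tx": 0,"ty": 0,"tz": 0,"yaw": 0,"claw": 1.2}
    - {"tx": 0,"ty": 0,"tz": 0,"yaw": 0,"claw": 1.2}
    - {"tx": 0,"ty": 0,"tz": 0,"yaw": 0,"claw": 1.2}
    - {"tx": 0,"ty": 0,"tz": 0,"yaw": 0,"claw": 1.2}
    - {"tx": 0,"ty": 0,"tz": 0,"yaw": 0,"claw": 1.2}
  newtons: 25

```text
time_s: 9.4
position: [0.6304, 0.0928, 0.1015]
tool_rot: [[1.0, -0.008, 0.002], [-0.008, -1.0, -0.002], [0.002, 0.002, -1.0]]
ft_force: [0.4, -5.4, -1.1]
grip_width: 0.017
gripper_force: 26.6
```

Request:
servo_tool:
  steps:
    - {"tx": 0,"ty": -0.1,"tz": 0,"yaw": 0,"claw": 1.2}
    - {"tx": -0.36,"ty": 0,"tz": 1.14,"yaw": 0,"claw": 1.2}
    - {"tx": -0.58,"ty": 0,"tz": 1.05,"yaw": 0,"claw": 1.2}
    - {"tx": -0.78,"ty": 0,"tz": 0.91,"yaw": 0,"claw": 1.2}
    - {"tx": -0.95,"ty": 0,"tz": 0.74,"yaw": 0,"claw": 1.2}
    - {"tx": -1.07,"ty": 0,"tz": 0.53,"yaw": 0,"claw": 1.2}
    - {"tx": -1.16,"ty": 0,"tz": 0.32,"yaw": 0,"claw": 1.2}
    - {"tx": -1.2,"ty": 0,"tz": 0.07,"yaw": 0,"claw": 1.2}
    - {"tx": 0,"ty": 0,"tz": 0,"yaw": 0,"claw": 1.2}

```text
time_s: 10.3
position: [0.568, 0.0931, 0.1494]
tool_rot: [[1.0, -0.008, 0.002], [-0.008, -1.0, -0.0], [0.002, 0.0, -1.0]]
ft_force: [1.1, -2.1, 4.8]
grip_width: 0.0169
gripper_force: 26.5
```

Request:
servo_tool:
  steps:
    - {"tx": -1.18,"ty": 0,"tz": -0.16,"yaw": 0,"claw": 1.2}
    - {"tx": -1.14,"ty": 0,"tz": -0.4,"yaw": 0,"claw": 1.2}
    - {"tx": -1.03,"ty": 0,"tz": -0.62,"yaw": 0,"claw": 1.2}
    - {"tx": -0.88,"ty": 0,"tz": -0.8,"yaw": 0,"claw": 1.2}
    - {"tx": -0.71,"ty": 0,"tz": -0.97,"yaw": 0,"claw": 1.2}
    - {"tx": -0.5,"ty": 0,"tz": -1.08,"yaw": 0,"claw": 1.2}
    - {"tx": -0.28,"ty": 0,"tz": -1.17,"yaw": 0,"claw": 1.2}
    - {"tx": -0.05,"ty": 0,"tz": -0.6,"yaw": 0,"claw": 1.2}
    - {"tx": 0,"ty": 0,"tz": 0,"yaw": 0,"claw": 1.2}

```text
time_s: 11.2
position: [0.5084, 0.0935, 0.0889]
tool_rot: [[1.0, -0.007, -0.007], [-0.007, -1.0, 0.001], [-0.007, -0.001, -1.0]]
ft_force: [-8.1, -0.8, 3.7]
grip_width: 0.017
gripper_force: 32.9
```

The arc stayed on course with low forces, and the boss is at its down height. I'll release it, rise, and move in front of the blank while checking the leaf.

Request:
servo_tool:
  steps:
    - {"tx": 0,"ty": 0,"tz": 0,"yaw": 0,"claw": 4}
    - {"tx": 0,"ty": 0,"tz": 0,"yaw": 0,"claw": 4}
    - {"tx": 0,"ty": 0,"tz": 0,"yaw": 0,"claw": 4}
    - {"tx": 0,"ty": 0,"tz": 2,"yaw": 0,"claw": 4}
    - {"tx": 0,"ty": 0,"tz": 3,"yaw": 0,"claw": 4}
    - {"tx": -1.6,"ty": -3,"tz": 2,"yaw": 0,"claw": 8.5}
    - {"tx": -1.6,"ty": -3,"tz": 0,"yaw": 0,"claw": 8.5}
    - {"tx": -1.7,"ty": -3,"tz": 0,"yaw": 0,"claw": 8.5}
    - {"tx": -1.7,"ty": -3,"tz": 0,"yaw": 0,"claw": 8.5}
    - {"tx": -1.7,"ty": -3.3,"tz": 0,"yaw": 0,"claw": 8.5}
    - {"tx": 0,"ty": 0,"tz": 0,"yaw": 0,"claw": 8.5}

```text
time_s: 12.3
position: [0.4269, -0.0627, 0.1601]
tool_rot: [[1.0, -0.012, 0.0], [-0.012, -1.0, -0.0], [0.0, 0.0, -1.0]]
ft_force: [0.2, 1.2, -0.5]
grip_width: 0.0853
gripper_force: 0.0
```

```bash
python3 - <<'E'
from h import *
im,d=snap('top','t4'); im2,d2=snap('side','s4')
a=cv2.resize(im[200:290,230:340],None,fx=4,fy=4,interpolation=cv2.INTER_CUBIC)
b=cv2.resize(im2[175:265,280:360],None,fx=4,fy=4,interpolation=cv2.INTER_CUBIC)
cv2.imwrite('pics/c6.png',np.hstack([a,b])[:,:,::-1])
print(env.observe()['position'])
for n,dd in(('top',d),('side',d2)):
    P=cloud(n,dd); R=(P[...,0]>.48)&(P[...,0]<.53)&(P[...,1]>.06)&(P[...,1]<.13)&(P[...,2]>.06)&(P[...,2]<.11)
    Q=P[R]; print(n,R.sum(),Q.min(0).round(4),Q.max(0).round(4),np.median(Q,0).round(4))
E
```

```text
[ 0.42808749 -0.06053662  0.1601054 ]
top 57 [0.5021 0.0848 0.0786] [0.5289 0.1023 0.0954] [0.5137 0.0933 0.0871]
side 64 [0.5044 0.0811 0.062 ] [0.5297 0.1001 0.094 ] [0.5205 0.088  0.0849]
```

View pics/c6.png

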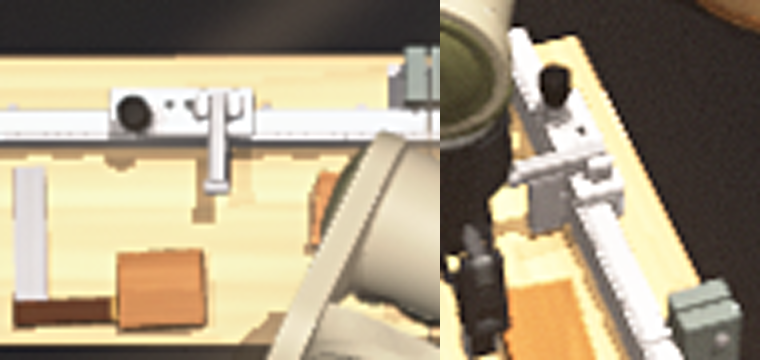

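The leaf is level and down: boss at crop (217,187), leaf y ≈ 0.093, pad hanging in front of the fence. I'll now lower in front of the blank and push it flat to the fence with the spread fingers.

Request:
servo_tool:
  steps:
    - {"tx": 0,"ty": 0,"tz": -3,"yaw": 0,"claw": 8.5}
    - {"tx": 0,"ty": 0,"tz": -3,"yaw": 0,"claw": 8.5}
    - {"tx": 0,"ty": 0,"tz": -3,"yaw": 0,"claw": 8.5}
    - {"tx": 0,"ty": 0,"tz": -2,"yaw": 0,"claw": 8.5}
    - {"tx": 0,"ty": 0,"tz": -0.8,"yaw": 0,"claw": 8.5}
    - {"tx": 0.5,"ty": 0,"tz": 0,"yaw": 0,"claw": 8.5}
    - {"tx": 0.4,"ty": 0,"tz": 0,"yaw": 0,"claw": 8.5}
    - {"tx": 0.3,"ty": 0,"tz": 0,"yaw": 0,"claw": 8.5}
    - {"tx": 0.3,"ty": 0,"tz": 0,"yaw": 0,"claw": 8.5}
    - {"tx": 0.3,"ty": 0,"tz": 0,"yaw": 0,"claw": 8.5}
    - {"tx": 0.3,"ty": 0,"tz": 0,"yaw": 0,"claw": 8.5}
    - {"tx": 0.3,"ty": 0,"tz": 0,"yaw": 0,"claw": 8.5}
    - {"tx": 0.3,"ty": 0,"tz": 0,"yaw": 0,"claw": 8.5}
    - {"tx": 0.3,"ty": 0,"tz": 0,"yaw": 0,"claw": 8.5}
    - {"tx": 0.3,"ty": 0,"tz": 0,"yaw": 0,"claw": 8.5}
    - {"tx": 0.3,"ty": 0,"tz": 0,"yaw": 0,"claw": 8.5}
    - {"tx": 0.3,"ty": 0,"tz": 0,"yaw": 0,"claw": 8.5}

```text
time_s: 14.1
position: [0.467, -0.06, 0.0418]
tool_rot: [[1.0, -0.008, -0.001], [-0.008, -1.0, 0.0], [-0.001, -0.0, -1.0]]
ft_force: [-2.9, 0.2, 1.9]
grip_width: 0.0849
gripper_force: 1.5
```

Request:
servo_tool:
  steps:
    - {"tx": 0.2,"ty": 0,"tz": 0,"yaw": 0,"claw": 8.5}
    - {"tx": 0.2,"ty": 0,"tz": 0,"yaw": 0,"claw": 8.5}
    - {"tx": 0.2,"ty": 0,"tz": 0,"yaw": 0,"claw": 8.5}
    - {"tx": 0.2,"ty": 0,"tz": 0,"yaw": 0,"claw": 8.5}
    - {"tx": 0.2,"ty": 0,"tz": 0,"yaw": 0,"claw": 8.5}

```text
time_s: 14.6
position: [0.4772, -0.0601, 0.0418]
tool_rot: [[1.0, -0.008, 0.0], [-0.008, -1.0, 0.0], [0.0, -0.0, -1.0]]
ft_force: [-2.2, 0.4, 0.6]
grip_width: 0.0851
gripper_force: 0.9
```

Request:
servo_tool:
  steps:
    - {"tx": 0.2,"ty": 0,"tz": 0,"yaw": 0,"claw": 8.5}
    - {"tx": 0,"ty": 0,"tz": 0,"yaw": 0,"claw": 8.5}

```text
time_s: 14.8
position: [0.4795, -0.0602, 0.0419]
tool_rot: [[1.0, -0.008, 0.001], [-0.008, -1.0, -0.0], [0.001, 0.0, -1.0]]
ft_force: [-0.1, -0.4, -0.1]
grip_width: 0.085
gripper_force: 0.0
```

Request:
servo_tool:
  steps:
    - {"tx": 0.1,"ty": 0,"tz": 0,"yaw": 0,"claw": 8.5}
    - {"tx": 0.1,"ty": 0,"tz": 0,"yaw": 0,"claw": 8.5}

```text
time_s: 15.0
position: [0.4809, -0.0601, 0.0419]
tool_rot: [[1.0, -0.008, -0.0], [-0.008, -1.0, 0.0], [-0.0, -0.0, -1.0]]
ft_force: [-1.9, 0.2, 1.6]
grip_width: 0.0846
gripper_force: 1.2
```

Request:
servo_tool:
  steps:
    - {"tx": 0.1,"ty": 0,"tz": 0,"yaw": 0,"claw": 8.5}
    - {"tx": 0.1,"ty": 0,"tz": 0,"yaw": 0,"claw": 8.5}

```text
time_s: 15.2
position: [0.4821, -0.06, 0.0418]
tool_rot: [[1.0, -0.008, -0.002], [-0.008, -1.0, 0.0], [-0.002, -0.0, -1.0]]
ft_force: [-10.4, -1.6, 7.2]
grip_width: 0.0846
gripper_force: 4.9
```

The blank is seated on the fence at 10 N. Next I back off, close the fingers and go behind its −y end.

Request:
servo_tool:
  steps:
    - {"tx": -0.7,"ty": 0,"tz": 0,"yaw": 0,"claw": 8.5}
    - {"tx": -1,"ty": 0,"tz": 1,"yaw": 0,"claw": 8.5}
    - {"tx": 0,"ty": 0,"tz": 3,"yaw": 0,"claw": 8.5}
    - {"tx": 0,"ty": 0,"tz": 2,"yaw": 0,"claw": 0}
    - {"tx": 1.5,"ty": -3,"tz": 0,"yaw": 0,"claw": 0}
    - {"tx": 1.5,"ty": -3,"tz": 0,"yaw": 0,"claw": 0}
    - {"tx": 1.5,"ty": -3,"tz": 0,"yaw": 0,"claw": 0}
    - {"tx": 1.5,"ty": -2.9,"tz": 0,"yaw": 0,"claw": 0}
    - {"tx": 0,"ty": 0,"tz": 0,"yaw": 0,"claw": 0}
    - {"tx": 0,"ty": 0,"tz": -2,"yaw": 0,"claw": 0}
    - {"tx": 0,"ty": 0,"tz": -2,"yaw": 0,"claw": 0}
    - {"tx": 0,"ty": 0,"tz": -2,"yaw": 0,"claw": 0}
    - {"tx": 0,"ty": 0,"tz": 0,"yaw": 0,"claw": 0}
  newtons: 30

```text
time_s: 16.5
position: [0.5244, -0.1779, 0.0404]
tool_rot: [[1.0, -0.008, -0.004], [-0.008, -1.0, 0.002], [-0.004, -0.002, -1.0]]
ft_force: [0.0, -0.9, -0.0]
grip_width: 0.0001
gripper_force: 0.0
```

```bash
python3 - <<'E'
from h import *
im,d=snap('top','t5'); im2,d2=snap('side','s5')
o=env.observe(); print(o['position'],o['ft_force'],o['grip_width'])
P=cloud('side',d2); hsv=cv2.cvtColor(im2,cv2.COLOR_RGB2HSV)
m=(P[...,2]>.038)&(P[...,2]<.05)&(P[...,0]>.47)&(P[...,0]<.55)&(P[...,1]>-.2)&(P[...,1]<.1)&(hsv[...,0]<20)&(hsv[...,1]>100)
n,l,s,c=cv2.connectedComponentsWithStats(m.astype(np.uint8)); i=1+s[1:,4].argmax()
r=cv2.minAreaRect((P[l==i][:,:2]*1000).astype(np.float32)); print(r,cv2.boxPoints(r).round(1).tolist())
E
```

```text
[ 0.52586211 -0.17880458  0.04268776] [-0.33374462  0.04786313 -0.2329754 ] 0.00038219477923530945
((508.1999816894531, -78.53799438476562), (134.27902221679688, 33.30412292480469), 89.2795639038086) [[490.70001220703125, -145.5], [524.0, -145.89999389648438], [525.7000122070312, -11.600000381469727], [492.3999938964844, -11.199999809265137]]
```

Request:
servo_tool:
  steps:
    - {"tx": 0,"ty": 0.5,"tz": 0,"yaw": 0,"claw": 0}
    - {"tx": 0,"ty": 0.5,"tz": 0,"yaw": 0,"claw": 0}
    - {"tx": 0,"ty": 0.3,"tz": 0,"yaw": 0,"claw": 0}
    - {"tx": 0,"ty": 0.3,"tz": 0,"yaw": 0,"claw": 0}
    - {"tx": 0.01,"ty": 0.4,"tz": 0,"yaw": 0,"claw": 0}
    - {"tx": 0,"ty": 0.4,"tz": 0,"yaw": 0,"claw": 0}
    - {"tx": 0.01,"ty": 0.4,"tz": 0,"yaw": 0,"claw": 0}
    - {"tx": 0,"ty": 0.4,"tz": 0,"yaw": 0,"claw": 0}
    - {"tx": 0.01,"ty": 0.4,"tz": 0,"yaw": 0,"claw": 0}
    - {"tx": 0,"ty": 0.4,"tz": 0,"yaw": 0,"claw": 0}
    - {"tx": 0.01,"ty": 0.4,"tz": 0,"yaw": 0,"claw": 0}
    - {"tx": 0,"ty": 0.4,"tz": 0,"yaw": 0,"claw": 0}
    - {"tx": 0.01,"ty": 0.4,"tz": 0,"yaw": 0,"claw": 0}
    - {"tx": 0,"ty": 0.4,"tz": 0,"yaw": 0,"claw": 0}
    - {"tx": 0.01,"ty": 0.4,"tz": 0,"yaw": 0,"claw": 0}
    - {"tx": 0,"ty": 0.4,"tz": 0,"yaw": 0,"claw": 0}
    - {"tx": 0.01,"ty": 0.4,"tz": 0,"yaw": 0,"claw": 0}
    - {"tx": 0,"ty": 0.2,"tz": 0,"yaw": 0,"claw": 0}

```text
time_s: 18.4
position: [0.5266, -0.1088, 0.0419]
tool_rot: [[1.0, -0.008, -0.0], [-0.008, -1.0, 0.0], [-0.0, -0.0, -1.0]]
ft_force: [-2.2, -3.7, 2.5]
grip_width: -0.0001
gripper_force: 2.2
```

```bash
cat > m.py <<'E'
from h import *
import sys
im,d=snap('top','t'+sys.argv[1]); im2,d2=snap('side','s'+sys.argv[1])
o=env.observe(); print(o['time_s'],o['position'],o['ft_force'])
# blank's top outline in side view: rays on z=.045
hsv=cv2.cvtColor(im2,cv2.COLOR_RGB2HSV)
for n,I,D in (('side',im2,d2),('top',im,d)):
    P=cloud(n,D); hsv=cv2.cvtColor(I,cv2.COLOR_RGB2HSV)
    m=(abs(P[...,2]-.045)<.006)&(P[...,0]>.47)&(P[...,0]<.56)&(P[...,1]>-.2)&(P[...,1]<.12)&(hsv[...,0]<18)&(hsv[...,1]>100)
    k,l,s,c=cv2.connectedComponentsWithStats(m.astype(np.uint8)); i=1+s[1:,4].argmax(); Q=P[l==i]
    y0,y1=np.percentile(Q[:,1],[.5,99.5]); out=[]
    for e,q in (('front',0),('back',1)):
        b=[]
        for a in np.arange(y0+.015,y1-.015,.008):
            S=Q[(Q[:,1]>a)&(Q[:,1]<a+.008)]
            if len(S)>5: b.append((a+.004,S[:,0].max() if q else S[:,0].min()))
        b=np.array(b); f=np.polyfit(b[:,1-1],b[:,1],1); out.append((e,'x@0 %.4f slope %.4f'%(f[1],f[0])))
    print(n,s[i,4],'y %.4f %.4f'%(y0,y1),out)
E
python3 m.py 6
```

```text
18.5 [ 0.52670832 -0.10864001  0.04182968] [-0.73773934 -0.53224742  0.43186828]
side 483 y -0.0967 0.0617 [('front', 'x@0 0.4930 slope 0.0062'), ('back', 'x@0 0.5201 slope -0.0262')]
top 456 y -0.0164 0.0735 [('front', 'x@0 0.4936 slope -0.0350'), ('back', 'x@0 0.5441 slope 0.0182')]
```

Request:
servo_tool:
  steps:
    - {"tx": 0,"ty": 0.3,"tz": 0,"yaw": 0,"claw": 0}
    - {"tx": 0.01,"ty": 0.3,"tz": 0,"yaw": 0,"claw": 0}
    - {"tx": 0,"ty": 0.2,"tz": 0,"yaw": 0,"claw": 0}
    - {"tx": 0,"ty": 0.1,"tz": 0,"yaw": 0,"claw": 0}

```text
time_s: 18.9
position: [0.5268, -0.0998, 0.0418]
tool_rot: [[1.0, -0.008, -0.0], [-0.008, -1.0, 0.0], [-0.0, -0.0, -1.0]]
ft_force: [-0.6, -3.0, 0.6]
grip_width: -0.0001
gripper_force: 1.4
```

Request:
servo_tool:
  steps:
    - {"tx": 0,"ty": 0.1,"tz": 0,"yaw": 0,"claw": 0}
    - {"tx": 0,"ty": 0.1,"tz": 0,"yaw": 0,"claw": 0}

```text
time_s: 19.1
position: [0.5268, -0.098, 0.0418]
tool_rot: [[1.0, -0.008, -0.0], [-0.008, -1.0, 0.0], [-0.0, -0.0, -1.0]]
ft_force: [-2.2, -2.9, 0.3]
grip_width: -0.0002
gripper_force: 1.2
```

Request:
servo_tool:
  steps:
    - {"tx": 0,"ty": 0.1,"tz": 0,"yaw": 0,"claw": 0}

```text
time_s: 19.2
position: [0.5268, -0.097, 0.0418]
tool_rot: [[1.0, -0.008, 0.0], [-0.008, -1.0, 0.0], [0.0, -0.0, -1.0]]
ft_force: [-0.8, -1.5, 0.3]
grip_width: -0.0001
gripper_force: 1.1
```

Request:
servo_tool:
  steps:
    - {"tx": 0,"ty": 0.1,"tz": 0,"yaw": 0,"claw": 0}

```text
time_s: 19.3
position: [0.5268, -0.0962, 0.0418]
tool_rot: [[1.0, -0.008, 0.0], [-0.008, -1.0, -0.0], [0.0, 0.0, -1.0]]
ft_force: [-1.5, -6.3, -0.8]
grip_width: -0.0001
gripper_force: 3.2
```

Request:
servo_tool:
  steps:
    - {"tx": 0,"ty": 0.1,"tz": 0,"yaw": 0,"claw": 0}

```text
time_s: 19.4
position: [0.5269, -0.0959, 0.0419]
tool_rot: [[1.0, -0.007, 0.0], [-0.007, -1.0, -0.002], [0.0, 0.002, -1.0]]
ft_force: [-2.8, -10.3, -0.4]
grip_width: -0.0003
gripper_force: 5.2
```

Contact with the leaf is at a moderate 10 N, against sliding friction of 2–3 N. I'll back off and press the side once more, lightly, to be sure it lies flat.

Request:
servo_tool:
  steps:
    - {"tx": 0,"ty": -0.5,"tz": 0,"yaw": 0,"claw": 0}
    - {"tx": 0,"ty": -1,"tz": 1,"yaw": 0,"claw": 0}
    - {"tx": -1,"ty": 0,"tz": 3,"yaw": 0,"claw": 0}
    - {"tx": -2,"ty": 2,"tz": 2,"yaw": 0,"claw": 2}
    - {"tx": -2,"ty": 3,"tz": 0,"yaw": 0,"claw": 8.5}
    - {"tx": -2,"ty": 3,"tz": 0,"yaw": 0,"claw": 8.5}
    - {"tx": -1.5,"ty": 3.3,"tz": 0,"yaw": 0,"claw": 8.5}
    - {"tx": 0,"ty": 0,"tz": 0,"yaw": 0,"claw": 8.5}
    - {"tx": 0,"ty": 0,"tz": -2,"yaw": 0,"claw": 8.5}
    - {"tx": 0,"ty": 0,"tz": -2,"yaw": 0,"claw": 8.5}
    - {"tx": 0,"ty": 0,"tz": -2,"yaw": 0,"claw": 8.5}
    - {"tx": 1,"ty": 0,"tz": 0,"yaw": 0,"claw": 8.5}
    - {"tx": 1,"ty": 0,"tz": 0,"yaw": 0,"claw": 8.5}
    - {"tx": 1,"ty": 0,"tz": 0,"yaw": 0,"claw": 8.5}
    - {"tx": 0.4,"ty": 0,"tz": 0,"yaw": 0,"claw": 8.5}
    - {"tx": 0.2,"ty": 0,"tz": 0,"yaw": 0,"claw": 8.5}

```text
time_s: 21.0
position: [0.4787, 0.0028, 0.0424]
tool_rot: [[1.0, -0.008, 0.001], [-0.008, -1.0, -0.0], [0.001, 0.0, -1.0]]
ft_force: [-0.4, 0.0, 0.4]
grip_width: 0.0851
gripper_force: 0.0
```

Request:
servo_tool:
  steps:
    - {"tx": 0.1,"ty": 0,"tz": 0,"yaw": 0,"claw": 8.5}

```text
time_s: 21.1
position: [0.4789, 0.0029, 0.0421]
tool_rot: [[1.0, -0.008, 0.0], [-0.008, -1.0, -0.0], [0.0, 0.0, -1.0]]
ft_force: [-0.3, -0.5, -0.1]
grip_width: 0.0848
gripper_force: 0.0
```

Request:
servo_tool:
  steps:
    - {"tx": 0.1,"ty": 0,"tz": 0,"yaw": 0,"claw": 8.5}

```text
time_s: 21.2
position: [0.4797, 0.003, 0.042]
tool_rot: [[1.0, -0.008, -0.0], [-0.008, -1.0, 0.0], [-0.0, -0.0, -1.0]]
ft_force: [-0.0, -1.2, 0.1]
grip_width: 0.0847
gripper_force: 0.0
```

Request:
servo_tool:
  steps:
    - {"tx": 0.1,"ty": 0,"tz": 0,"yaw": 0,"claw": 8.5}

```text
time_s: 21.3
position: [0.4807, 0.0029, 0.042]
tool_rot: [[1.0, -0.008, -0.0], [-0.008, -1.0, 0.0], [-0.0, -0.0, -1.0]]
ft_force: [-0.4, 0.4, 0.9]
grip_width: 0.0852
gripper_force: 0.0
```

Request:
servo_tool:
  steps:
    - {"tx": 0.1,"ty": 0,"tz": 0,"yaw": 0,"claw": 8.5}

```text
time_s: 21.4
position: [0.4817, 0.0029, 0.0419]
tool_rot: [[1.0, -0.008, -0.0], [-0.008, -1.0, 0.0], [-0.0, -0.0, -1.0]]
ft_force: [-0.3, 0.2, -0.8]
grip_width: 0.0849
gripper_force: 0.0
```

Request:
servo_tool:
  steps:
    - {"tx": 0.1,"ty": 0,"tz": 0,"yaw": 0,"claw": 8.5}

```text
time_s: 21.5
position: [0.4826, 0.0029, 0.0418]
tool_rot: [[1.0, -0.008, -0.001], [-0.008, -1.0, 0.0], [-0.001, -0.0, -1.0]]
ft_force: [-5.0, -1.4, 2.5]
grip_width: 0.0851
gripper_force: 2.3
```

Request:
servo_tool:
  steps:
    - {"tx": 0.07,"ty": 0,"tz": 0,"yaw": 0,"claw": 8.5}

```text
time_s: 21.6
position: [0.4826, 0.0029, 0.0418]
tool_rot: [[1.0, -0.008, -0.002], [-0.008, -1.0, 0.0], [-0.002, -0.0, -1.0]]
ft_force: [-7.4, -1.9, 4.9]
grip_width: 0.085
gripper_force: 3.5
```

The side is flush: it met stiff contact at once, where expected. I'll withdraw and go over the boss to flip the leaf up, biased slightly to +y so that closing cannot press the leaf into the blank.

Request:
servo_tool:
  steps:
    - {"tx": -0.6,"ty": 0,"tz": 0,"yaw": 0,"claw": 8.5}
    - {"tx": -1.2,"ty": 0,"tz": 0.5,"yaw": 0,"claw": 8.5}
    - {"tx": 0,"ty": 0,"tz": 3,"yaw": 0,"claw": 8.5}
    - {"tx": 0,"ty": 0,"tz": 3,"yaw": 0,"claw": 4}
    - {"tx": 0,"ty": 0,"tz": 2.5,"yaw": 0,"claw": 4}
    - {"tx": 0.8,"ty": 2,"tz": 0,"yaw": 0,"claw": 4}
    - {"tx": 1.2,"ty": 2.5,"tz": 0,"yaw": 0,"claw": 4}
    - {"tx": 1.2,"ty": 2.5,"tz": 0,"yaw": 0,"claw": 4}
    - {"tx": 1.1,"ty": 2.2,"tz": 0,"yaw": 0,"claw": 4}
    - {"tx": 0,"ty": 0,"tz": 0,"yaw": 0,"claw": 4}

```text
time_s: 22.6
position: [0.5085, 0.0967, 0.132]
tool_rot: [[1.0, -0.005, 0.001], [-0.005, -1.0, 0.0], [0.001, -0.0, -1.0]]
ft_force: [0.4, 0.8, -0.1]
grip_width: 0.0396
gripper_force: 0.0
```

```bash
python3 m.py 7
```

```text
22.7 [0.50776189 0.09485674 0.13187004] [ 0.05809514  1.16584284 -0.50781456]
side 1034 y -0.0845 0.0859 [('front', 'x@0 0.4930 slope 0.0073'), ('back', 'x@0 0.5484 slope 0.0142')]
top 702 y -0.0812 0.0545 [('front', 'x@0 0.4926 slope -0.0164'), ('back', 'x@0 0.5416 slope -0.0859')]
```

The side view puts the blank at y −0.0845…0.0859 (170 mm long) and parallel to the fence. Now I'll pinch the boss.

Request:
servo_tool:
  steps:
    - {"tx": 0.03,"ty": 0,"tz": -1.5,"yaw": 0,"claw": 4}
    - {"tx": 0,"ty": 0,"tz": -1.5,"yaw": 0,"claw": 4}
    - {"tx": 0,"ty": 0,"tz": -1.2,"yaw": 0,"claw": 4}
    - {"tx": 0,"ty": 0,"tz": 0,"yaw": 0,"claw": 4}
    - {"tx": 0,"ty": 0,"tz": 0,"yaw": 0,"claw": 1.2}
    - {"tx": 0,"ty": 0,"tz": 0,"yaw": 0,"claw": 1.2}
    - {"tx": 0,"ty": 0,"tz": 0,"yaw": 0,"claw": 1.2}
    - {"tx": 0,"ty": 0,"tz": 0,"yaw": 0,"claw": 1.2}
    - {"tx": 0,"ty": 0,"tz": 0,"yaw": 0,"claw": 1.2}
  newtons: 20

```text
time_s: 23.6
position: [0.5088, 0.094, 0.0907]
tool_rot: [[1.0, -0.008, 0.001], [-0.008, -1.0, -0.002], [0.001, 0.002, -1.0]]
ft_force: [-1.0, -5.1, 1.9]
grip_width: 0.0171
gripper_force: 22.6
```

Request:
servo_tool:
  steps:
    - {"tx": 0.02,"ty": 0,"tz": 0.3,"yaw": 0,"claw": 1.2}
    - {"tx": 0.03,"ty": 0,"tz": 0.3,"yaw": 0,"claw": 1.2}
    - {"tx": 0.28,"ty": 0,"tz": 1.17,"yaw": 0,"claw": 1.2}
    - {"tx": 0.5,"ty": 0,"tz": 1.08,"yaw": 0,"claw": 1.2}
    - {"tx": 0.71,"ty": 0,"tz": 0.97,"yaw": 0,"claw": 1.2}
    - {"tx": 0.88,"ty": 0,"tz": 0.8,"yaw": 0,"claw": 1.2}
    - {"tx": 1.03,"ty": 0,"tz": 0.62,"yaw": 0,"claw": 1.2}
    - {"tx": 1.14,"ty": 0,"tz": 0.4,"yaw": 0,"claw": 1.2}
    - {"tx": 1.18,"ty": 0,"tz": 0.16,"yaw": 0,"claw": 1.2}
    - {"tx": 0,"ty": 0,"tz": 0,"yaw": 0,"claw": 1.2}

```text
time_s: 24.6
position: [0.5674, 0.0935, 0.1492]
tool_rot: [[1.0, -0.008, 0.001], [-0.008, -1.0, -0.002], [0.001, 0.002, -1.0]]
ft_force: [-3.7, -6.5, 6.7]
grip_width: 0.0172
gripper_force: 22.5
```

Request:
servo_tool:
  steps:
    - {"tx": 1.2,"ty": 0,"tz": -0.07,"yaw": 0,"claw": 1.2}
    - {"tx": 1.16,"ty": 0,"tz": -0.32,"yaw": 0,"claw": 1.2}
    - {"tx": 1.07,"ty": 0,"tz": -0.53,"yaw": 0,"claw": 1.2}
    - {"tx": 0.95,"ty": 0,"tz": -0.74,"yaw": 0,"claw": 1.2}
    - {"tx": 0.78,"ty": 0,"tz": -0.91,"yaw": 0,"claw": 1.2}
    - {"tx": 0.58,"ty": 0,"tz": -1.05,"yaw": 0,"claw": 1.2}
    - {"tx": 0.3,"ty": 0,"tz": -0.95,"yaw": 0,"claw": 1.2}
    - {"tx": 0,"ty": 0,"tz": 0,"yaw": 0,"claw": 1.2}

```text
time_s: 25.4
position: [0.6308, 0.0929, 0.1042]
tool_rot: [[1.0, -0.009, 0.011], [-0.009, -1.0, -0.003], [0.011, 0.003, -1.0]]
ft_force: [10.6, -6.9, 5.9]
grip_width: 0.0176
gripper_force: 26.7
```

Request:
servo_tool:
  steps:
    - {"tx": 0,"ty": 0,"tz": 0,"yaw": 0,"claw": 4}
    - {"tx": 0,"ty": 0,"tz": 0,"yaw": 0,"claw": 4}
    - {"tx": 0,"ty": 0,"tz": 0,"yaw": 0,"claw": 4}
    - {"tx": 0,"ty": 0,"tz": 2,"yaw": 0,"claw": 4}
    - {"tx": 0,"ty": 0,"tz": 4,"yaw": 0,"claw": 4}
    - {"tx": 0,"ty": 0,"tz": 4,"yaw": 0,"claw": 4}
    - {"tx": 0,"ty": 0,"tz": 4,"yaw": 0,"claw": 4}
    - {"tx": -3,"ty": -3,"tz": 0,"yaw": 0,"claw": 4}
    - {"tx": -3,"ty": -4,"tz": 0,"yaw": 0,"claw": 4}
    - {"tx": -3,"ty": -4,"tz": 0,"yaw": 0,"claw": 4}
    - {"tx": -3,"ty": -4,"tz": 0,"yaw": 0,"claw": 4}
    - {"tx": -3,"ty": -4,"tz": 0,"yaw": 0,"claw": 4}
    - {"tx": -3,"ty": -4,"tz": 0,"yaw": 0,"claw": 4}
    - {"tx": -3,"ty": -4,"tz": 0,"yaw": 0,"claw": 4}
    - {"tx": -2,"ty": -4,"tz": 0,"yaw": 0,"claw": 4}
    - {"tx": 0,"ty": -3,"tz": 0,"yaw": 0,"claw": 4}
    - {"tx": 0,"ty": 0,"tz": 0,"yaw": 0,"claw": 4}
    - {"tx": 0,"ty": 0,"tz": 0,"yaw": 0,"claw": 4}

```text
time_s: 27.2
position: [0.3967, -0.2449, 0.242]
tool_rot: [[1.0, -0.009, -0.0], [-0.009, -1.0, 0.001], [-0.0, -0.001, -1.0]]
ft_force: [-0.8, 0.5, 0.0]
grip_width: 0.0397
gripper_force: 0.0
```

```bash
python3 m.py 8; python3 - <<'E'
from h import *
im=np.load('pics/t8.npz')['im']; im2=np.load('pics/s8.npz')['im']
z=np.load('pics/t8.npz'); P=cloud('top',z['d'])
R=(P[...,0]>.54)&(P[...,0]<.575)&(P[...,1]>.135)&(P[...,1]<.17)&(P[...,2]>.085)
print('knob',np.median(P[R],0).round(4))
a=cv2.resize(im[200:295,215:395],None,fx=2.6,fy=2.6,interpolation=cv2.INTER_CUBIC)
b=cv2.resize(im2[170:320,240:370],(300,a.shape[0]*300//300),interpolation=cv2.INTER_CUBIC)
cv2.imwrite('pics/c8.png',np.hstack([a,b])[:,:,::-1])
E
```

```text
27.3 [ 0.39699818 -0.24399526  0.24211445] [ 0.27130712 -0.08971839 -0.21079591]
side 638 y -0.0851 0.0732 [('front', 'x@0 0.5144 slope 0.4136'), ('back', 'x@0 0.5484 slope 0.0038')]
top 932 y -0.0810 0.0879 [('front', 'x@0 0.4926 slope -0.0020'), ('back', 'x@0 0.5444 slope 0.0086')]
knob [0.5568 0.1509 0.1095]
```

View pics/c8.png

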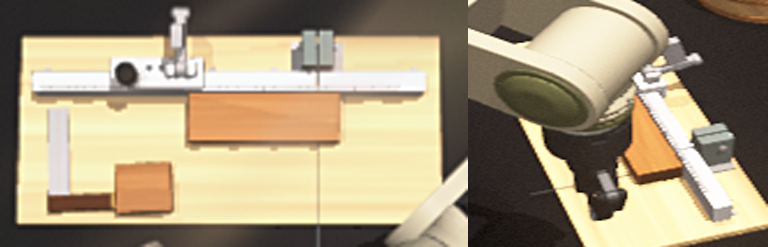

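The final view shows the blank flat along the fence with its end at crop x≈187, right under the leaf's line. The leaf is back up at crop (180,15), the knob is down at (126,73) with z 0.1095, and the square and offcut are unmoved. I'm handing the job in.

```bash
python3 -c "
from rig import env
print(env.close_job())"
```

```text
the job is handed in; nothing more can be done
None
```

I handed the job in at about 27 s: stop in the end hole with its pin home, blank flat on the fence and pressed against the leaf at about 10 N, and leaf flipped back up and staying up; the verdict wasn't shown.

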